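Open the rolling mill's gearbox filler

ROBOT

A 6-joint arm with a two-finger parallel gripper is mounted at the origin on the work surface. World frame = base frame: x ahead of the robot, y to its left, z up, the work surface at z = 0. Lengths are in m, angles in rad, forces in N, time in s.
With the tool pointing down it reaches from about 0.325 to 0.85 m from the base axis. Payload 4.4 kg.
Tool frame: the origin (TCP) lies midway between the tips of the shut fingers; the grasp point (between the pads) lies arm.grip_point_offset behind it (arm.grip_point_offset is the distance from the TCP to the grasp point, in m); z points along the fingers, y is the line along which they close (so a half turn about z gives the same grasp; the last joint's range is limited). The gripper opens to 94 mm and grips with 3 to 60 N. Pads are 16 mm wide; open, the fingers measure 119 mm over their backs; the gripper's body (75 mm by 177 mm) begins 78 mm behind the grasp point.
Start: joints at [-1.454, 0.207, 1.542, -0, 1.393, -0.15], TCP at [0.152, -0.555, 0.185] pointing down, gripper open.
Joint ranges: [-2.73, 2.73], [-0.86, 2.22], [0.23, 2.46], [-1.11, 4.25], [0.08, 2.63], [-2.82, 2.82]. Speed limits (rad/s): [2.79, 2.79, 3.14, 3.14, 3.14, 3.14].

INTERFACE

Orientations are given as [roll, pitch, yaw] about the fixed x, y, z axes, in that order (R = Rz(yaw) Ry(pitch) Rx(roll)).
In Python, from plant import arm, fingers, inverse_kinematics, get_state, capture, get_calibration, ticket gives the robot as it stands. Calls block until the motion is done:
- arm.movep(position, orientation): joint-space move of the TCP to a pose.
- arm.move_straight(position, attitude=None, feed=0.15, until_force=None): straight line of the TCP; attitude=None keeps the orientation; feed is the mean speed in m/s. With until_force (N) it stops when the force on the tool has changed by that much, and returns True; else False.
- arm.move_joints(angles): joint-space move.
- fingers.move_gripper(opening, newtons=None): opening from 0.0 (shut) to 1.0 (fully open); newtons is the grip in N (None keeps the last); returns when the fingers have stopped.
- arm.pause(seconds).
- inverse_kinematics(position, orientation): joint angles nearest the present ones, or None.
- get_state(): the state.
- capture(name): name is "scene" or "top" or "wrist"; returns the picture (480x640x3 uint8, blue, green, red); there is no depth.
- get_calibration(name): a dict with "camera_matrix" (3x3 intrinsics, pixels), "R" (3x3) and "t" (3): a world point X has camera coordinates R X + t; the wrist camera has in their place "mount" (4x4, takes a point from camera to tool coordinates, whose origin is the TCP and whose axes are the flange's). Camera axes: x right, y down, z forward; pixel columns grow to the right and rows downward; lengths in m; the calibration is good to about 2 mm. A picture is of the moment at which its call begins: read the wrist's pose just before it. get_calibration takes no time and is no camera call.
A pose or a line that the arm cannot do raises arm.PlanningError and nothing moves.
- ticket.hand_in(): hands the job in; it is judged then, once.
The state is a dict: "time_s": time; "q": joint angles; "joint_vel": joint speeds; "effort": joint torques, N m; "position": TCP position; "tcp_rot": TCP orientation; "wrist_force": force on the tool from outside, world axes, zero at the start; "wrist_torque": the same for the moment, N m; "opening": opening from 0.0 (shut) to 1.0 (fully open); "grip_force": force on a finger pad.
Only numpy, scipy, OpenCV 4.12 (cv2) and the standard library are available. Lean on these libraries where they do the work, as an engineer would, in place of code of your own. Each camera call takes 0.05 s, during which the arm holds its last target. There are 200 camera calls.

TASK

The gearbox of the bench rolling mill is due for oil: unscrew its filler cap, the big ribbed black one on the deck (not the small domed breather), by turning it counter-clockwise with fresh grips as needed, and lift it off. Set the cap down upright, open side down, near the middle of the round wooden block, without dropping it, and let go.

Things in the scene. Friction and masses are not known exactly. Their poses are not given: they have to be found in the camera images.
- cap_center (a point): Filler cap, loose: black ribbed plastic cylinder, 54 mm across, 40 mm high, 0.11 kg. Point at its centre, 20 mm above its lower rim; z up along its axis; x, y turn with it. Grip the solid upper 22 mm, across any diameter; below is a hollow skirt. After 130 degrees (2.3 rad) of turn from home the thread lets go and it lifts straight off; turning further does no harm; pulling sooner does not free it.
- neck_seat (a point): Filler neck, steel, fixed on the grey gearbox's deck (90 mm above the bench). Point on its axis, on top of its 54 mm wide, 10 mm high collar, where the cap's rim rests when home; z up. Threaded stub 16 mm tall above it. Easy right-hand thread: counter-clockwise from above raises the cap 21 mm per full turn (4 mm per 70 degrees); let go part-way, it stays put.
- breather_top (a point): Breather, not the cap: small black dome, 30 mm across, standing 31 mm above the gearbox deck, fixed, 100 mm from the filler neck's axis on one side or the other. Point at the top of the dome; z up.
- stump_top (a point): Round block of end-grain wood, 152 mm across, 40 mm high, fixed on the bench. Point at the centre of its flat top; z up.
Mind the look-alikes: they are no part of the job. Leave any orange look-alike of the part that bears stump_top alone. Leave any pink look-alike of the part that bears cap_center alone.

How it is judged:
On the way:
1. the cap is unscrewed and lifted clear of its neck, still upright (z of cap_center in the frame of neck_seat above 0.045 m and angle between cap_center's own z axis and vertical below 0.4 rad), for 0.1 s.
At the end, for the whole second after the job is handed in: The cap stands upright (within 10 degrees), open side down, flat on the round wooden block, its axis within 45 mm of the block's centre, at rest and released (horizontal distance between cap_center and stump_top below 0.045 m and z of cap_center in the frame of stump_top between 0.015 and 0.025 m and angle between cap_center's own z axis and vertical below 0.17 rad and linear speed of cap below 0.02 m/s); the robot touches nothing.
It fails at once if the cap is dropped: let go in the air, off the neck and more than 30 mm above the block (horizontal distance between cap_center and neck_seat above 0.045 m and z of cap_center in the frame of stump_top above 0.05 m and contact force between cap and the fingers below 0.01 N).
It also fails if it takes over 58 s, if anything falls off the work surface, if the arm or the gripper's body presses on something with over 40 N, if the wrist force passes 120 N, or if a joint passes its speed limit or range.

## Working session

There is one attempt and no reset: what is moved stays moved. The work goes in short steps, each a Python script; the robot and the scene stay as the last script left them, time stands still between calls to the robot, and variables do not carry over. Pictures are saved under pics/ and viewed, at most 10 in all, crops included, and the job is handed in when it is done.

```bash
mkdir -p pics
python3 - <<'E'
from plant import *
import cv2,numpy as np
a=capture("scene");b=capture("top")
cv2.imwrite("pics/scene.png",a);cv2.imwrite("pics/top.png",b)
print(get_state()["tcp_rot"],arm.grip_point_offset,get_calibration("top"),get_calibration("scene"),get_calibration("wrist"))
E
```

```text
[-3.13955850e+00 -2.96018994e-04  2.66826849e-01] 0.0188 {'camera_matrix': array([[590.13504257,   0.        , 311.24980147],
       [  0.        , 590.13504257, 246.24894403],
       [  0.        ,   0.        ,   1.        ]]), 'R': array([[ 0.00208914, -0.99978776, -0.02049576],
       [-0.98074667,  0.0019538 , -0.19527454],
       [ 0.19527314,  0.0205091 , -0.98053444]]), 't': array([-5.94730402e-04,  4.73154624e-01,  9.56667031e-01])} {'camera_matrix': array([[471.36070256,   0.        , 316.80730219],
       [  0.        , 471.36070256, 240.08219762],
       [  0.        ,   0.        ,   1.        ]]), 'R': array([[-0.36365609,  0.93121748,  0.02425388],
       [ 0.51043965,  0.22097986, -0.83103506],
       [-0.77923399, -0.28983081, -0.555691  ]]), 't': array([ 0.18622837, -0.13663661,  1.14109786])} {'camera_matrix': array([[429.47292072,   0.        , 312.80772919],
       [  0.        , 429.47292072, 242.25583122],
       [  0.        ,   0.        ,   1.        ]]), 'mount': array([[-4.29192884e-04, -9.66666508e-01, -2.56038432e-01,
         7.55369254e-02],
       [ 9.99999673e-01, -5.90215741e-04,  5.52061832e-04,
         5.91801522e-04],
       [-6.84777596e-04, -2.56038111e-01,  9.66666445e-01,
        -1.98262770e-01],
       [ 0.00000000e+00,  0.00000000e+00,  0.00000000e+00,
         1.00000000e+00]])}
```

View pics/scene.png

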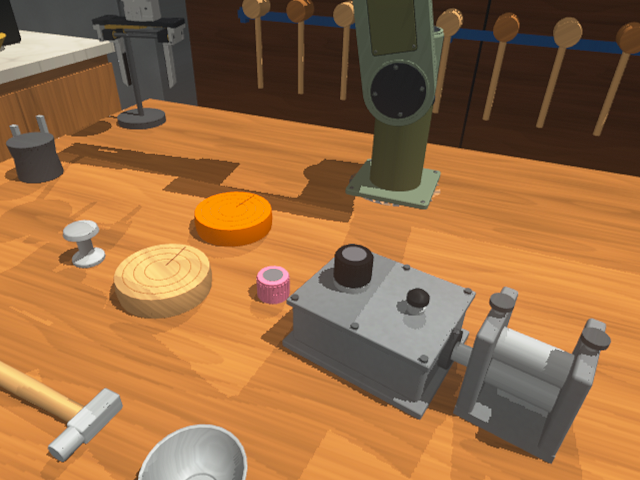

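View pics/top.png

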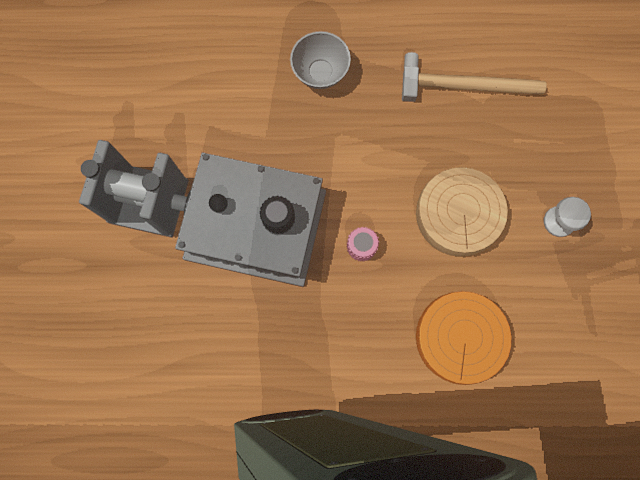

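Scene and top views: the filler cap's top disc is at top-view pixel (277,212), the breather at (218,203), and the plain wood block at about (463,211). The orange block and pink cap are the decoys. Next I'll localize the targets, then move above the cap for a close look.

```bash
cat > h.py <<'E'
from plant import *
import cv2,numpy as np
from scipy.spatial.transform import Rotation as Ro
def ray(name,uv,z,st=None):
    c=get_calibration(name);d=np.linalg.inv(c["camera_matrix"])@[*uv,1]
    if name=="wrist":
        T=np.eye(4);T[:3,:3]=Ro.from_euler("xyz",st["tcp_rot"]).as_matrix();T[:3,3]=st["position"]
        M=T@c["mount"];o=M[:3,3];d=M[:3,:3]@d
    else: o=-c["R"].T@c["t"];d=c["R"].T@d
    return o+d*(z-o[2])/d[2]
E
python3 - <<'E'
from h import *
cap=ray("top",(277,212),.14);br=ray("top",(218,203),.115);st=ray("top",(463,211),.04)
print(cap,br,st)
cands=[]
for y in np.arange(-3.1,3.1,.2):
    p=[cap[0],cap[1],.11]
    q=inverse_kinematics(p,[np.pi,0,y])
    if q is not None: print(round(y,2),np.round(q,2))
# look
b=None
arm.movep([cap[0]-.03,cap[1],.30],[np.pi,0,0])
s=get_state();im=capture("wrist");print(s["time_s"],s["q"],s["position"],s["tcp_rot"])
cv2.imwrite("pics/w1.png",im)
E
```

```text
[0.50910206 0.05099593 0.14      ] [0.5308764  0.14839964 0.115     ] [ 0.53587853 -0.26179472  0.04      ]
-3.1 [-0.07  0.15  1.77  0.    1.22 -1.68]
-2.9 [-0.07  0.15  1.77  0.    1.22 -1.88]
-2.7 [-0.07  0.15  1.77  0.    1.22 -2.08]
-2.5 [-0.07  0.15  1.77  0.    1.22 -2.28]
-2.3 [-0.07  0.15  1.77  0.    1.22 -2.48]
-2.1 [-0.07  0.15  1.77  0.    1.22 -2.68]
-1.3 [-0.07  0.15  1.77 -0.    1.22  2.8 ]
-1.1 [-0.07  0.15  1.77 -0.    1.22  2.6 ]
-0.9 [-0.07  0.15  1.77 -0.    1.22  2.4 ]
-0.7 [-0.07  0.15  1.77 -0.    1.22  2.2 ]
-0.5 [-0.07  0.15  1.77 -0.    1.22  2.  ]
-0.3 [-0.07  0.15  1.77 -0.    1.22  1.8 ]
-0.1 [-0.07  0.15  1.77 -0.    1.22  1.6 ]
0.1 [-0.07  0.15  1.77 -0.    1.22  1.4 ]
0.3 [-0.07  0.15  1.77 -0.    1.22  1.2 ]
0.5 [-0.07  0.15  1.77 -0.    1.22  1.  ]
0.7 [-0.07  0.15  1.77 -0.    1.22  0.8 ]
0.9 [-0.07  0.15  1.77 -0.    1.22  0.6 ]
1.1 [-0.07  0.15  1.77 -0.    1.22  0.4 ]
1.3 [-0.07  0.15  1.77 -0.    1.22  0.2 ]
1.5 [-0.07  0.15  1.77 -0.    1.22  0.  ]
1.7 [-0.07  0.15  1.77  0.    1.22 -0.2 ]
1.9 [-0.07  0.15  1.77  0.    1.22 -0.4 ]
2.1 [-0.07  0.15  1.77  0.    1.22 -0.6 ]
2.3 [-0.07  0.15  1.77  0.    1.22 -0.8 ]
2.5 [-0.07  0.15  1.77  0.    1.22 -1.  ]
2.7 [-0.07  0.15  1.77  0.    1.22 -1.2 ]
2.9 [-0.07  0.15  1.77  0.    1.22 -1.4 ]
2.575 [-7.49915210e-02 -6.31490772e-02  1.59476104e+00 -2.56605482e-04
  1.61029780e+00  1.49688578e+00] [0.47919295 0.05034681 0.29980184] [ 3.14136036e+00  3.35176663e-04 -1.09110436e-03]
```

View pics/w1.png

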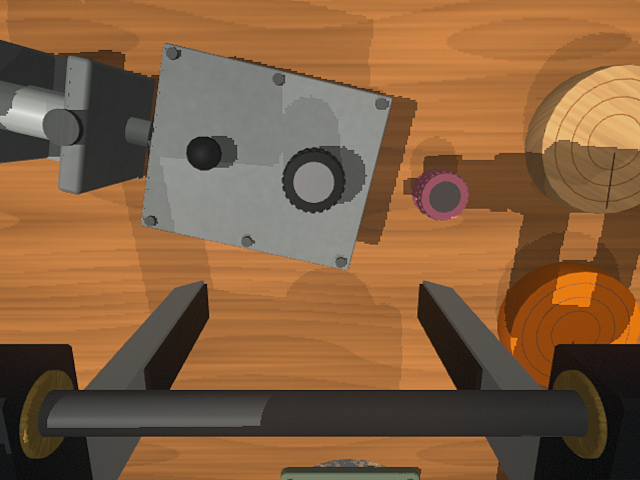

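The wrist view shows the cap disc at about (314,182), with the fingers well clear of everything. I'll refine the position, descend, grip and do the full turn in one grip, since q6 has enough range.

Run:
```python
from h import *
s=get_state()
im=cv2.imread("pics/w1.png");roi=im[140:225,270:355]
m=(roi.max(2)<70).astype(np.uint8)
m=cv2.morphologyEx(m,cv2.MORPH_OPEN,np.ones((5,5)))
g=((roi.min(2)>110)&(roi.max(2)<200)).astype(np.uint8)*255
hsvdisc=cv2.circle(np.zeros_like(m),(44,42),20,1,-1)
M=cv2.moments(g*hsvdisc);uv=(270+M["m10"]/M["m00"],140+M["m01"]/M["m00"])
w=ray("wrist",uv,.14,s);t=ray("top",(277,212),.14);print(uv,w,t)
c=w if np.linalg.norm(w-t)<.008 else None
x,y=c[:2];y0=-.5
arm.movep([x,y,.20],[np.pi,0,y0])
print("hit",arm.move_straight([x,y,.130-arm.grip_point_offset],feed=.06,until_force=10))
print(get_state()["position"],get_state()["wrist_force"])
fingers.move_gripper(0.0,40)
s=get_state();print("grip",s["opening"],s["grip_force"],s["wrist_force"],s["position"])
z=s["position"][2]
N=8;tot=2.6
for i in range(1,N+1):
    a=tot*i/N
    arm.move_straight([x,y,z+a*.021/2/np.pi],[np.pi,0,y0+a],feed=.004)
    s=get_state();print(round(a,2),round(s["time_s"],2),s["tcp_rot"][2].round(3),s["wrist_force"].round(1),s["wrist_torque"].round(2),round(s["grip_force"],1))
np.save("cap.npy",[x,y])
cv2.imwrite("pics/w2.png",capture("wrist"));cv2.imwrite("pics/s2.png",capture("scene")[200:400,240:520])
```

```text
(313.6950527169505, 181.96188158961883) [0.51184927 0.04909676 0.14      ] [0.50910206 0.05099593 0.14      ]
hit False
[0.51226415 0.0490606  0.1116582 ] [-0.50280236 -0.30836374  0.40983495]
grip 0.5603578866562022 40.0000137090683 [-0.26981884 -0.51365106  0.07302873] [0.51183345 0.04903167 0.11121744]
0.33 6.01 -0.177 [ 0.  -0.9 -1.5] [-0.01 -0.04 -0.01] 40.0
0.65 6.48 0.147 [-0.2  0.4 -1.6] [ 0.06  0.01 -0.04] 40.0
0.98 6.96 0.472 [-0.3  1.6 -1.6] [ 0.32  0.11 -0.02] 40.0
1.3 7.43 0.797 [-1.8  2.5 -1.1] [ 0.51  0.3  -0.  ] 40.0
1.62 7.91 1.122 [-1.6  2.8  0. ] [0.65 0.56 0.02] 40.0
1.95 8.38 1.447 [-3.7  4.1 -0.4] [0.88 0.64 0.03] 40.0
2.27 8.86 1.772 [-3.4  4.3 -0.6] [ 0.89  0.59 -0.01] 40.0
2.6 9.33 2.097 [-3.8  3.3  0.7] [0.81 0.61 0.03] 40.0
```

View pics/s2.png

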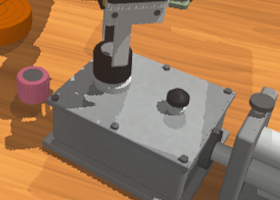

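The gripper turned 2.6 rad with no resistance, and the cap has visibly risen off the collar with it. I'll lift under a force guard.

Run:
```python
from h import *
x,y=np.load("cap.npy");s=get_state();z=s["position"][2]
arm.move_straight([x,y,z+.0007],[np.pi,0,2.3],feed=.004)
h=arm.move_straight([x,y,z+.03],feed=.03,until_force=15)
s=get_state();print(h,s["position"],s["wrist_force"],s["opening"],s["grip_force"])
if not h:
    arm.move_straight([x,y,.23],feed=.1)
    arm.pause(.2);s=get_state();print(s["position"],s["grip_force"],s["opening"],s["time_s"])
    cv2.imwrite("pics/s3.png",capture("scene"))
    st=ray("top",(463,211),.04)
    # refine block centre from both fixed views is unnecessary: mask it in the top view
    im=capture("top");hsv=cv2.cvtColor(im,cv2.COLOR_BGR2HSV)
    cv2.imwrite("pics/t3.png",im[150:400,350:620]);print(hsv[185,440],hsv[100,480])
```

```text
False [0.5116229  0.04907716 0.14960934] [-0.20241131 -0.31338129 -1.47905974] 0.5648238483474134 39.99955594539642
[0.51130066 0.04912916 0.22909485] 39.9995094537735 0.564002863399813 12.0583
[ 18  86 229] [ 15 126 192]
```

View pics/s3.png

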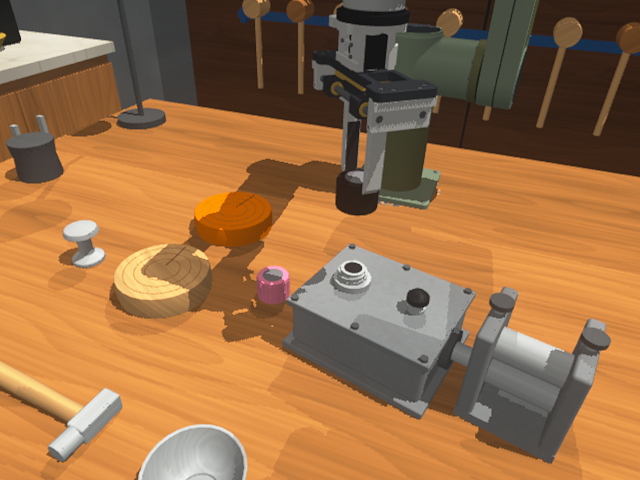

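The cap is off and upright in the gripper, and the neck at (352,275) is bare. I'll carry it to the plain block at about (0.536, -0.262) and lower it until contact.

Run:
```python
from h import *
st=ray("top",(463,211),.04);x,y=st[:2]
arm.move_straight([x,y,.23],feed=.12)
arm.move_straight([x,y,.075],feed=.08)
arm.pause(.3)
h=arm.move_straight([x,y,.046],feed=.012,until_force=4)
s=get_state();print(h,s["position"],s["wrist_force"],s["grip_force"],s["time_s"])
cv2.imwrite("pics/s4.png",capture("scene")[170:370,60:360])
```

```text
True [ 0.53588368 -0.26179247  0.0512002 ] [0.87797855 0.51998682 4.62467591] 40.00156044960022 19.05
```

View pics/s4.png

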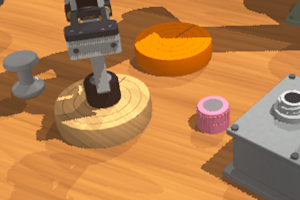

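Contact came at TCP z 0.0512, exactly the predicted height, and the cap stands near the middle of the wood block. I'll release and retreat.

Run:
```python
from h import *
fingers.move_gripper(.85)
p=get_state()["position"]
arm.move_straight([p[0],p[1],.25],feed=.08)
arm.pause(.3)
s=get_state();print(s["position"],s["wrist_force"],s["opening"],s["time_s"])
cv2.imwrite("pics/s5.png",cv2.resize(np.hstack([capture("scene")[200:350,80:280],capture("top")[140:290,370:570]]),None,fx=2,fy=2))
```

```text
[ 0.53450353 -0.26086383  0.24991936] [ 0.28644267  0.30711202 -0.11981281] 0.8469578595041953 22.6667
```

View pics/s5.png

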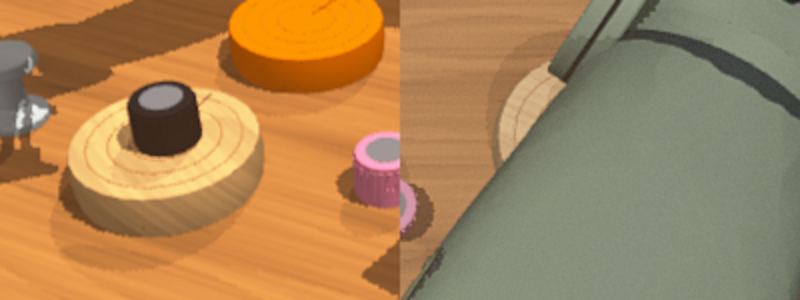

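The cap stands upright on the block, centred on its rings, and the gripper is clear.

```bash
python3 -c "
from plant import ticket
print(ticket.hand_in())"
```

```text
the job is handed in; nothing more can be done
None
```

The filler cap is unscrewed and standing upright near the middle of the plain wooden block, released with the gripper clear; the job is handed in at about 23 s of the 58 s limit, but hand-in returned no verdict.

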